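# Release the ratchet clamp and weigh the sample cell

## Task

The steel sample cell with the wide foot is locked in one of the two ratchet clamps. Hold that clamp's pawl off its ratchet wheel, by pushing down the tail of the pawl, until the sprung jaw has backed off all the way; then lift the cell out, keeping it upright, and set it down gently, standing in the middle of the balance's round pan.

Things in the scene. Friction and masses are not known exactly. Their poses are not given: they have to be found in the camera images.
- clamp_tail (a point): Top centre of the dark steel thumb pad (30 mm along x, 34 mm along y, 90 mm above bench) on the pawl's tail, on the clamp holding the cell. x runs along the clamp away from the cell, y across, z up. Pawl pivot at x -50 mm, 64 mm ratchet wheel at x -90, cell's axis at x -200. Pushed straight down 9 mm the nose clears the teeth; end stop 17 mm; 13 mm is good (5 to 8 N). It springs back when let go.
- clamp_jaw (a joint): Travel in m of the sliding jaw of the clamp holding the cell: 0 = clamped, its lip over the cell's foot; 0.0245 = fully backed off. With the pawl held up, a damped spring opens it in about 2 s and it stays open; let go early, the pawl catches a tooth. The clamp is a 270 x 80 mm plate 10 mm thick. A twin clamp, empty and open, stands alongside, nearer the robot or farther.
- cell: Plain steel sample cell: cylinder 38 mm in diameter on a foot 56 mm wide and 10 mm thick, 85 mm high in all (the top 5 mm is 28 mm wide), about 0.25 kg. Origin at the centre of its underside, z up. It starts on the clamp's plate, 10 mm above the bench, between a V jaw and the sliding jaw, both under 30 mm high; its upper half is free on both sides across the clamp (y of clamp_tail).
- balance: White laboratory balance, 300 x 200 mm, fixed, with a round steel pan 130 mm in diameter whose flat top is 70 mm above the bench, the highest part of the balance. Origin on the bench below the pan's centre, z up; the readout lies towards its -x.
Not all that is in view belongs to the job. Leave any green or red look-alike of the cell alone.

How it is judged (in metres and radians):
On the way, in this order (a step that is already met when the one before it is completed fails the run):
1. the clamp's jaw has backed off all the way (value of joint clamp_jaw above 0.021 m), for 0.1 s.
2. the cell is lifted out of the clamp (height (world z) of cell above 0.04 m), for 0.1 s.
At the end, for the whole second after the job is handed in: The clamp's jaw is open (travel above 21 mm) and the cell stands still and upright on the balance's pan, its underside within 5 mm of the pan's top, its axis within 35 mm of the pan's centre and within 0.1 rad of vertical (value of joint clamp_jaw above 0.021 m and horizontal distance between cell and balance below 0.035 m and z of cell in the frame of balance between 0.065 and 0.075 m and angle between cell's own z axis and vertical below 0.1 rad and linear speed of cell below 0.02 m/s); the robot touches nothing.
It fails at once if the cell is tipped by more than 35 degrees (angle between cell's own z axis and vertical above 0.61 rad).
It fails at once if the cell hits or presses the balance with more than 60 N (contact force between cell and balance above 60 N).
It fails at once if the cell is dropped: it falls from more than about 15 mm (linear speed of cell above 0.55 m/s and contact force between cell and the fingers below 0.2 N).
It also fails if it takes over 50 s, if anything falls off the work surface, if the arm or the gripper's body presses on something with over 40 N, if the wrist force passes 120 N, or if a joint passes its speed limit or range.

## Robot

A 7-joint arm with a two-finger parallel gripper is mounted at the origin on the work surface. World frame = base frame: x ahead of the robot, y to its left, z up, the work surface at z = 0. Lengths are in m, angles in degrees, forces in N, time in s.
With the tool pointing down it reaches from about 0.425 to 0.875 m from the base axis. Payload 4.7 kg.
Tool frame: the origin (TCP) lies on the centre line of the jaws, within the pads' length; the fingertips stand 11 mm ahead of it and the grasp point (between the pads) lies 8 mm behind it (finger_overhang is the x of the fingertips in the tool frame, in m); x points along the fingers, z is the direction in which the jaws open and shut, and the axes are right-handed (so a half turn about x gives the same grasp; the last joint's range is limited). The gripper opens to 87 mm and grips with 3 to 60 N. Pads are 19 mm wide; open, the fingers measure 117 mm over their backs; the gripper's body (75 mm by 190 mm) begins 51 mm behind the grasp point.
Start: joints at [-63.478, 18.392, -4.016, 83.108, 1.295, 78.541, -3.26], TCP at [0.282, 0.586, 0.234] pointing down, gripper open.
Joint ranges: [-163.93, 163.93], [-17.29, 119.83], [-79.2, 71.16], [3.27, 140.29], [-89.18, 269.18], [5.43, 117.66], [-154.24, 154.24]. Speed limits (degrees/s): [147.25, 147.25, 180, 180, 180, 180, 180].

## Interface

Orientations are given as [roll, pitch, yaw] about the fixed x, y, z axes, in that order (R = Rz(yaw) Ry(pitch) Rx(roll)).
In Python, from cell import get_obs, read_camera, sign_off, cut_out, finger_overhang gives the robot as it stands.
- The arm moves only by the tool servo_tool, never from a script. Its argument "rows" is one flat list of numbers, 5 for each row, row after row: the shift along the world's x, y, z in mm, then the turn about the world's z in degrees, then the closure, from 0 (fully open) to 1 (shut). A call has 1 to 10 rows; each row is the pose to reach, as a shift and turn from the pose commanded when the call began; what a row does not reach only later rows make up. A row lasts 1/12 s, in which the tool goes at most 41.7 mm and 7.16 degrees, less where a joint would pass 70% of its speed; a pose out of reach is approached as far as the arm can. A call with a gripper value outside its range is refused whole. The fingers move at their own pace and stop on an object; "force" is the grip in N (left out, the last holds). Time passes only in rows, so rows that repeat a pose let the fingers close. It gives the time, the measured TCP pose, the force and the opening at its end, in the units of the state.
- get_obs(): the state, without advancing time (a new reading comes with each control period).
- read_camera(name): name is "scene" or "top" or "wrist"; returns a dict with "frame" (384x512x3 uint8, blue, green, red), "range_z" (384x512 float32, m along the optical axis (not along the pixel's ray), 0 where there is no reading), "intrinsics" (3x3 intrinsics, pixels), "k1" (the pictures are not rectified: a ray, as slopes to the right and down, at radius r is drawn at 1 + k1 r^2 times it, then the intrinsics apply), "cam_to_world" (4x4, takes a point from camera to world coordinates); the wrist camera has in their place "tool_from_camera" (4x4, takes a point from camera to tool coordinates, whose origin is the TCP and whose axes are the tool frame's). Camera axes: x right, y down, z forward; pixel columns grow to the right and rows downward; lengths in m; the calibration is good to about 2 mm. A picture is of the moment at which its call begins: read the wrist's pose just before it.
- sign_off(): hands the job in, once; it reports no verdict.
Trained networks look in a picture, given as the dict that the camera call returned (one of the last four; its "shot" number tells which), for a name from the list of things; names that differ only in an ending like _2 or _b are one class to them, and where a whole thing is asked for, a point or a joint stands for the part that bears it (a point fixed in the world has none). Each returns a list of dicts, best first, with "score" (0 to 1); they miss things now and then, are a little off and sometimes report something else, mostly with a low value. They report only what shows in the picture. A call takes as long as a camera call. They do not tell look-alikes from the thing itself.
- cut_out(name, picture): "pixels" (384x512 bool, what is visible of it) and "extent" ([centre column, centre row, width, height] in pixels, round what is visible of it).
The state is a dict: "time_s": time; "qpos": joint angles; "joint_velocities": joint speeds; "effort": joint torques, N m; "tool_pos": TCP position; "tool_rot": TCP orientation; "force": force on the tool from outside, world axes, zero at the start; "wrist_torque": the same for the moment, N m; "grip_width": finger opening in m.
Only numpy, scipy, OpenCV 4.12 (cv2) and the standard library are available. Lean on these libraries where they do the work, as an engineer would, in place of code of your own. Each camera call takes 0.05 s, during which the arm holds its last target.

## Working session

There is one attempt and no reset: what is moved stays moved. The work goes in short steps, Python scripts to look and compute and a tool call to move; the robot and the scene stay as the last step left them, time stands still between calls to the robot, and variables do not carry over. Pictures are saved under pics/ and viewed, and the job is handed in when it is done.

Besides the shell and the picture viewer there is one more tool, called after "Request:" by a JSON object that holds its "fn" and its "kwargs". servo_tool: Moves the arm, as the interface text tells. Its arguments: {"type":"object","properties":{"rows":{"type":"array"},"force":{"type":"number"}},"required":["rows"]}

```bash
mkdir -p pics; ls; cat > h.py <<'E'
import numpy as np, cv2
from cell import *
def world(p,T=None):
    """HxWx3 world points"""
    K=np.array(p["intrinsics"]);k1=p["k1"];k1=float(np.ravel(k1)[0])
    h,w=p["range_z"].shape
    u,v=np.meshgrid(np.arange(w),np.arange(h))
    pts=np.stack([u,v],-1).reshape(-1,1,2).astype(np.float64)
    n=cv2.undistortPoints(pts,K,np.array([k1,0,0,0.])).reshape(h,w,2)
    z=p["range_z"].astype(float)
    c=np.dstack([n[...,0]*z,n[...,1]*z,z])
    if T is None:T=np.array(p["cam_to_world"])
    W=c@T[:3,:3].T+T[:3,3]
    W[z<=0]=np.nan
    return W
E
python3 - <<'E'
from h import *
o=get_obs();print(o["time_s"],o["tool_pos"],o["tool_rot"],o["grip_width"],finger_overhang)
import pickle
for n in("scene","top"):
    p=read_camera(n);cv2.imwrite(f"pics/{n}1.png",p["frame"]);pickle.dump(p,open(n+".pkl","wb"))
    print(n,np.round(p["cam_to_world"],3).tolist())
    for t in("clamp_tail","clamp_jaw","cell","balance"):
        for d in cut_out(t,p):
            W=world(p)[d["pixels"]];print(t,round(d["score"],2),np.round(d["extent"]),np.round(np.nanmedian(W,0),3),np.round(np.nanmax(W[:,2]),3))
E
```

```text
pics
0.0 [0.28186635 0.58512753 0.23249154] [-177.12253323   89.89409889 -112.83728987] 0.0871823995234856 0.011
scene [[0.433, 0.751, -0.499, 0.984], [0.901, -0.367, 0.23, -0.265], [-0.01, -0.549, -0.836, 0.883], [0.0, 0.0, 0.0, 1.0]]
clamp_tail 0.76 [346. 136.  41.  18.] [0.471 0.224 0.089] 0.095
clamp_jaw 0.63 [307. 156.  40.  43.] [0.444 0.093 0.037] 0.085
cell 0.97 [245. 246.  23.  36.] [ 0.609 -0.117  0.047] 0.09
cell 0.84 [280. 167.  25.  36.] [0.46  0.039 0.06 ] 0.1
cell 0.6 [241. 202.  20.  36.] [ 0.502 -0.077  0.048] 0.091
balance 0.72 [137. 240. 128. 146.] [ 0.5   -0.32   0.056] 0.077
top [[0.016, -0.992, 0.123, 0.382], [-1.0, -0.015, 0.01, -0.042], [-0.008, -0.124, -0.992, 1.201], [0.0, 0.0, 0.0, 1.0]]
clamp_tail 0.81 [166. 211.  38.  13.] [0.469 0.233 0.088] 0.097
clamp_jaw 0.9 [199. 222.  46.  24.] [0.443 0.098 0.049] 0.073
cell 0.72 [290. 170.  20.  23.] [ 0.59  -0.107  0.063] 0.091
cell 0.7 [230. 225.  19.  18.] [0.445 0.044 0.089] 0.103
cell 0.55 [274. 209.  19.  20.] [ 0.485 -0.069  0.075] 0.09
balance 0.93 [363. 221.  78. 114.] [ 0.456 -0.312  0.054] 0.077
```

```bash
python3 - <<'E'
import cv2
a=cv2.imread("pics/scene1.png");b=cv2.imread("pics/top1.png")
cv2.imwrite("pics/scene_c.png",cv2.resize(a[90:350,30:430],(800,520),interpolation=2))
cv2.imwrite("pics/top_c.png",cv2.resize(b[100:330,90:430],(800,541),interpolation=2))
E
```

```text
(no output)
```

View pics/scene_c.png

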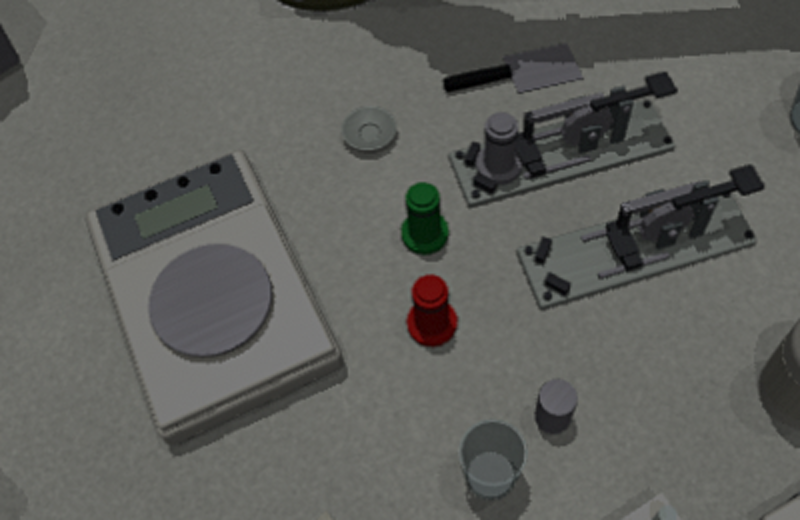

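View pics/top_c.png

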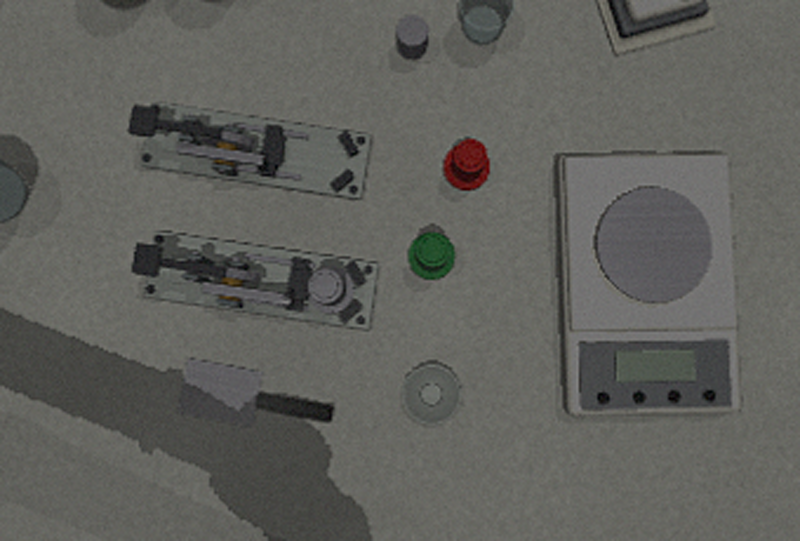

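The bright steel cell is at scene crop (498,140) and top crop (327,285), and it stands in the nearer clamp. The other clamp is empty. The green (425,215) and red (432,310) cells are look-alikes standing free on the bench. Next I'll measure the tail pad, the cell and the pan.

```bash
python3 - <<'E'
from h import *
import pickle
for n in("top","scene"):
    p=pickle.load(open(n+".pkl","rb"));W=world(p);x,y,z=W[...,0],W[...,1],W[...,2]
    def rep(s,m):
        P=W[m];
        if len(P): print(n,s,len(P),"med",np.round(np.median(P,0),4),"min",np.round(P.min(0),3),"max",np.round(P.max(0),3),"mid",np.round((P.min(0)+P.max(0))[:2]/2,4))
    m=(z>.082)&(z<.1)&(x>.40)&(x<.53)&(y>.21)&(y<.32); rep("tail",m)
    r=cv2.minAreaRect(W[m][:,:2].astype(np.float32)*1000);print(r)
    m=(z>.085)&(z<.105)&(x>.40)&(x<.50)&(y>.0)&(y<.08); rep("celltop",m)
    m=(z>.06)&(z<.085)&(x>.40)&(x<.50)&(y>.0)&(y<.08); rep("cellbody",m)
    m=(z>.065)&(z<.08)&(x>.35)&(x<.65)&(y>-.45)&(y<-.15); rep("pan",m)
    c,r=cv2.minEnclosingCircle(W[m][:,:2].astype(np.float32));print(c,r)
    m=(z>.005)&(z<.016)&(x>.37)&(x<.53)&(y>-.01)&(y<.28)
    print(n,"plate",cv2.minAreaRect(W[m][:,:2].astype(np.float32)*1000))
p=pickle.load(open("top.pkl","rb"));f=p["frame"]
cv2.imwrite("pics/tz.png",cv2.convertScaleAbs(cv2.resize(f[190:250,140:260],(800,400),interpolation=2),alpha=1.8))
p=pickle.load(open("scene.pkl","rb"));f=p["frame"]
cv2.imwrite("pics/sz.png",cv2.convertScaleAbs(cv2.resize(f[110:200,240:380],(800,514),interpolation=2),alpha=1.8))
E
```

```text
top tail 176 med [0.4717 0.2409 0.0897] min [0.456 0.21  0.082] max [0.492 0.26  0.097] mid [0.4738 0.235 ]
((472.5006408691406, 234.5081787109375), (49.176456451416016, 33.84080505371094), 83.02899169921875)
top celltop 168 med [0.4479 0.0468 0.0934] min [0.43  0.031 0.085] max [0.466 0.065 0.103] mid [0.4483 0.048 ]
top cellbody 12 med [0.4429 0.0309 0.0818] min [0.431 0.029 0.062] max [0.462 0.055 0.084] mid [0.4462 0.0417]
top pan 1890 med [ 0.5003 -0.3181  0.0703] min [ 0.437 -0.383  0.065] max [ 0.564 -0.253  0.077] mid [ 0.5001 -0.3182]
(0.5002614259719849, -0.3185030519962311) 0.06598278135061264
top plate ((449.765869140625, 135.17433166503906), (284.45703125, 158.3442840576172), 89.33716583251953)
scene tail 181 med [0.4756 0.2391 0.0906] min [0.458 0.21  0.082] max [0.494 0.26  0.095] mid [0.476  0.2351]
((472.7626647949219, 235.14112854003906), (48.190826416015625, 33.5019416809082), 74.7928695678711)
scene celltop 210 med [0.4533 0.0432 0.094 ] min [0.429 0.026 0.085] max [0.469 0.064 0.1  ] mid [0.449 0.045]
scene cellbody 102 med [0.4639 0.0362 0.0718] min [0.446 0.026 0.06 ] max [0.468 0.061 0.085] mid [0.4574 0.0439]
scene pan 2693 med [ 0.5047 -0.3194  0.0716] min [ 0.438 -0.382  0.065] max [ 0.566 -0.255  0.077] mid [ 0.5021 -0.3183]
(0.5019274950027466, -0.31942081451416016) 0.06555198132991791
scene plate ((449.7366638183594, 134.4951629638672), (158.2527618408203, 287.94317626953125), 0.3347683548927307)
```

View pics/tz.png

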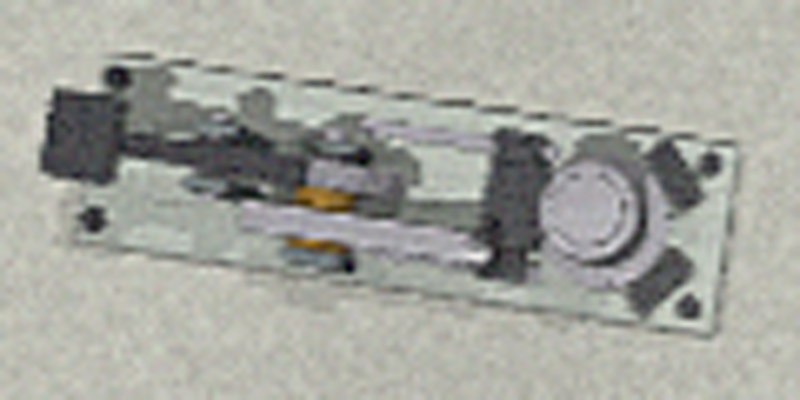

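View pics/sz.png

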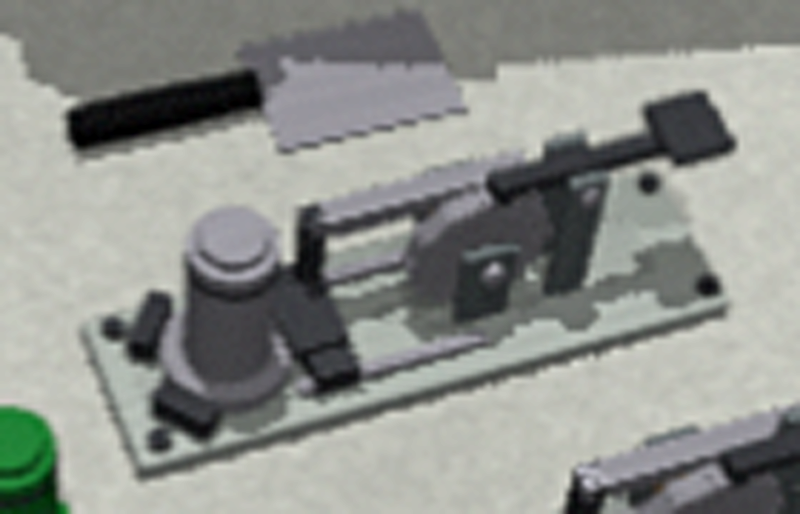

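Both cameras agree:
- **Pad:** about (0.475, 0.243), top at 0.090.
- **Cell:** axis about (0.448, 0.046). It is 200 mm from the pad, as specified, and its top is at 0.095.
- **Pan:** (0.501, -0.319), top at 0.070, radius 65 mm.

The next step is the turn.

```bash
python3 - <<'E'
from h import *
import pickle
from scipy.spatial.transform import Rotation as R
o=get_obs();M=R.from_euler("xyz",o["tool_rot"],degrees=True).as_matrix();print(M.round(3),o["tool_pos"])
a=np.degrees(np.arctan2(M[1,2],M[0,2]));print("tool z heading",a)
for n in("top","scene"):
    p=pickle.load(open(n+".pkl","rb"));W=world(p);x,y,z=W[...,0],W[...,1],W[...,2]
    m=(z>.082)&(z<.1)&(x>.40)&(x<.53)&(y>.232)&(y<.32);P=W[m];print(P.mean(0),np.percentile(P,[2,98],0).round(4).tolist())
    m=(z>.088)&(z<.103)&(x>.42)&(x<.48)&(y>.02)&(y<.08);print("c",cv2.minEnclosingCircle(W[m][:,:2].astype(np.float32)))
    m=(z>.006)&(z<.014)&(x>.38)&(x<.52)&(y>-.02)&(y<.28);lab=cv2.connectedComponentsWithStats(m.astype(np.uint8));
    k=1+np.argmax(lab[2][1:,4]);P=W[lab[1]==k][:,:2];print("plate",len(P),cv2.minAreaRect(P.astype(np.float32)*1000))
E
```

```text
[[ 0.    -0.901  0.434]
 [ 0.     0.434  0.901]
 [-1.    -0.     0.   ]] [0.28204464 0.58563323 0.23355115]
tool z heading 64.28580816869363
[0.47298892 0.24554097 0.09002008] [[0.4579, 0.2334, 0.086], [0.4893, 0.2587, 0.0943]]
c ((0.4478939175605774, 0.04762241989374161), 0.01896725408732891)
plate 684 ((475.5375671386719, 143.97885131835938), (232.24337768554688, 54.11162567138672), 81.5462646484375)
[0.47708094 0.24499766 0.09121112] [[0.4609, 0.2325, 0.0873], [0.4935, 0.2577, 0.0939]]
c ((0.44897449016571045, 0.04483781009912491), 0.01990385726094246)
plate 1364 ((460.6246032714844, 127.66380310058594), (275.5104675292969, 82.66012573242188), 83.13031768798828)
```

```bash
python3 - <<'E'
from h import *
import pickle
for n in("top","scene"):
    p=pickle.load(open(n+".pkl","rb"));W=world(p);x,y,z=W[...,0],W[...,1],W[...,2]
    m=(z>.1)&(z<.5)&(x>.2)&(x<.8)&(y<.7)
    l=cv2.connectedComponentsWithStats(m.astype(np.uint8))
    for k in range(1,l[0]):
        if l[2][k,4]>15:
            P=W[l[1]==k];print(n,l[2][k],P.min(0).round(3),P.max(0).round(3))
cv2.imwrite("pics/t2.png",cv2.convertScaleAbs(cv2.imread("pics/top1.png"),alpha=1.8))
E
```

```text
top [121  82  23  11 165] [0.785 0.28  0.1  ] [0.8   0.337 0.139]
top [167  85  13   5  41] [0.795 0.184 0.101] [0.8   0.214 0.124]
top [ 475  128   37   86 1615] [ 0.478 -0.684  0.1  ] [ 0.695 -0.593  0.153]
top [  0 138   5  44 139] [0.543 0.638 0.1  ] [0.659 0.663 0.122]
top [ 54 158  38  35 356] [0.513 0.405 0.1  ] [0.603 0.496 0.125]
top [  0 289   9  21  95] [0.242 0.485 0.292] [0.284 0.508 0.332]
scene [415   0   7   8  38] [0.25  0.53  0.224] [0.277 0.544 0.248]
scene [450   0   9   9  56] [0.292 0.619 0.222] [0.317 0.631 0.253]
scene [502  86  10  21 110] [0.543 0.637 0.1  ] [0.577 0.654 0.15 ]
scene [433 106  39  34 594] [0.514 0.404 0.1  ] [0.603 0.496 0.127]
scene [463 218  21  15  62] [0.791 0.281 0.102] [0.8   0.323 0.133]
scene [  0 337  13  28 197] [ 0.622 -0.624  0.101] [ 0.658 -0.593  0.143]
```

View pics/t2.png

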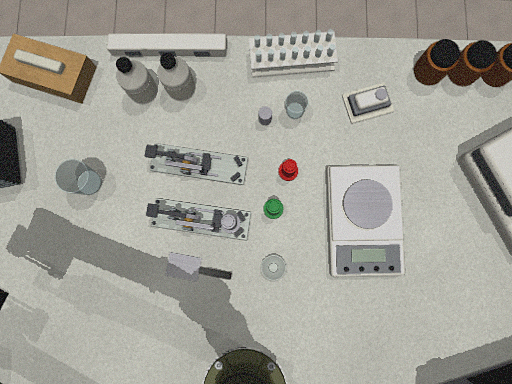

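The way is clear: the only tall thing nearby is a beaker at y ≥ 0.405. I'll move above the pad with the fingers closed.

Request:
{"fn": "servo_tool", "kwargs": {"rows": [19,-34,0,-7,1,39,-68,0,-14,1,58,-103,0,-21,1,77,-137,0,-28,1,97,-171,0,-35,1,116,-205,0,-42,1,135,-240,-10,-49,1,154,-274,-20,-56,1,174,-308,-40,-63,1,193,-342,-60,-70,1], "force": 20}}

```text
time_s: 1.33
tool_pos: [0.4743, 0.2458, 0.1762]
tool_rot: [42.1, 89.8, 36.1]
force: [0.2, 0.4, -0.6]
grip_width: 0.0286
```

Request:
{"fn": "servo_tool", "kwargs": {"rows": [0,0,-20,-2,1,0,0,-40,-2,1,0,0,-55,-2,1,0,0,-55,-2,1,0,0,-55,-2,1]}}

```text
time_s: 1.75
tool_pos: [0.4726, 0.2471, 0.1204]
tool_rot: [-132.5, 89.9, -140.2]
force: [-0.0, 0.2, -0.2]
grip_width: 0.0018
```

```bash
python3 - <<'E'
from h import *
from scipy.spatial.transform import Rotation as R
o=get_obs();M=R.from_euler("xyz",o["tool_rot"],degrees=True).as_matrix();print(o["time_s"],o["tool_pos"],o["force"],o["grip_width"],o["qpos"])
a=np.degrees(np.arctan2(M[1,2],M[0,2]));print("tool z heading",a)
p=read_camera("scene");cv2.imwrite("pics/s2.png",cv2.convertScaleAbs(cv2.resize(p["frame"][70:200,240:400],(800,650)),alpha=1.8)[:600])
p=read_camera("wrist");cv2.imwrite("pics/w2.png",cv2.convertScaleAbs(p["frame"],alpha=1.5))
E
```

```text
1.75 [0.47260357 0.24707999 0.12042003] [-0.00230332  0.23133266 -0.15174107] 0.0017506091799374954 [-44.56059993   9.26622769  15.39760316 108.16269869  -2.73438578
  63.00170825 -35.8167134 ]
tool z heading -7.707524375593172
```

View pics/s2.png

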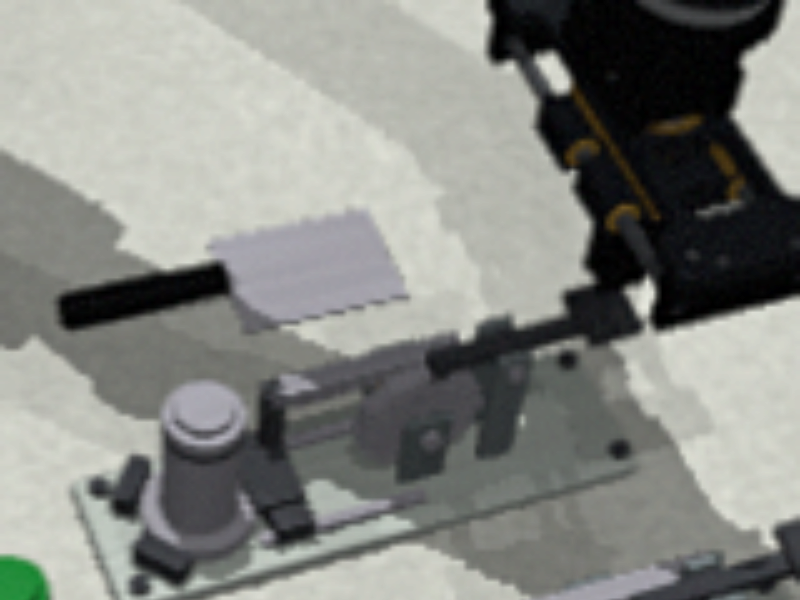

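View pics/w2.png

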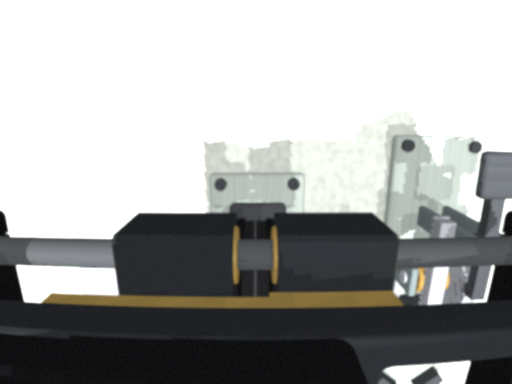

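In the wrist view the finger seam (col 256) lines up with the pad (cols 232–285). TCP y is 3 mm too far along, so I'll correct that while pressing down.

Request:
{"fn": "servo_tool", "kwargs": {"rows": [1,-3,-10,0,1,2,-3,-16,0,1,2,-3,-20,0,1,2,-3,-24,0,1,2,-3,-28,0,1,2,-3,-31,0,1,2,-3,-32,0,1,2,-3,-32,0,1]}}

```text
time_s: 2.52
tool_pos: [0.4756, 0.2458, 0.0896]
tool_rot: [63.5, 89.8, 55.9]
force: [-1.2, 0.7, 5.9]
grip_width: 0.0005
```

Request:
{"fn": "servo_tool", "kwargs": {"rows": [0,0,0,0,1,0,0,0,0,1,0,0,0,0,1,0,0,0,0,1]}}

```text
time_s: 2.85
tool_pos: [0.4756, 0.2458, 0.0899]
tool_rot: [62.9, 89.8, 55.2]
force: [-1.2, 1.7, 6.9]
grip_width: 0.0002
```

```bash
python3 - <<'E'
from h import *
p=read_camera("scene");cv2.imwrite("pics/s3.png",cv2.convertScaleAbs(cv2.resize(p["frame"][70:200,240:400],(738,600)),alpha=1.8))
o=get_obs();print(o["time_s"],o["tool_pos"],o["force"])
E
```

```text
2.9 [0.47560418 0.24581646 0.08993636] [-1.00339905  2.31138301  6.34596455]
```

View pics/s3.png

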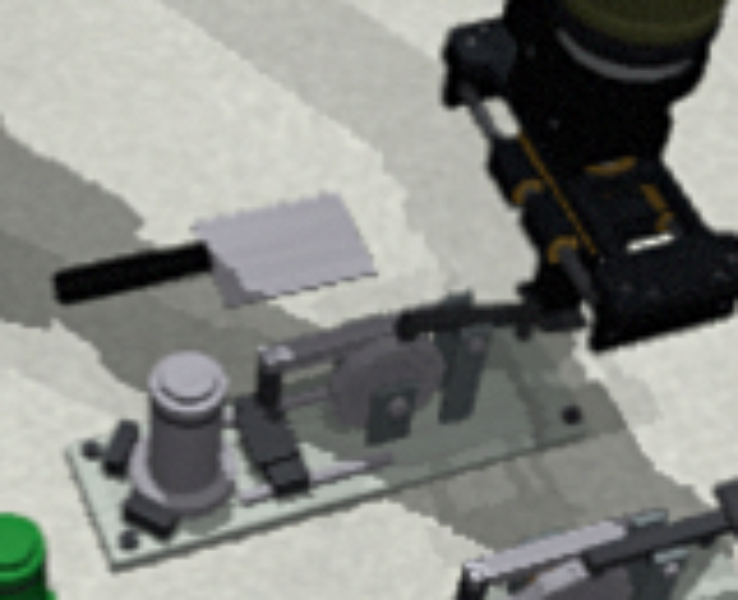

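The pawl nose is lifted (6.5 N, about 11 mm of press) and the jaw is already moving. I'll push 1.5 mm further and hold for about 3 s.

Request:
{"fn": "servo_tool", "kwargs": {"rows": [0,0,-1.5,0,1,0,0,-1.5,0,1,0,0,-1.5,0,1,0,0,-1.5,0,1,0,0,-1.5,0,1,0,0,-1.5,0,1,0,0,-1.5,0,1,0,0,-1.5,0,1,0,0,-1.5,0,1,0,0,-1.5,0,1]}}

```text
time_s: 3.73
tool_pos: [0.4756, 0.2459, 0.0885]
tool_rot: [62.9, 89.8, 55.2]
force: [-0.6, 1.1, 6.8]
grip_width: 0.0004
```

Request:
{"fn": "servo_tool", "kwargs": {"rows": [0,0,0,0,1,0,0,0,0,1,0,0,0,0,1,0,0,0,0,1,0,0,0,0,1,0,0,0,0,1,0,0,0,0,1,0,0,0,0,1,0,0,0,0,1,0,0,0,0,1]}}

```text
time_s: 4.57
tool_pos: [0.4756, 0.2458, 0.0885]
tool_rot: [62.7, 89.8, 55.1]
force: [-1.5, 1.4, 6.5]
grip_width: 0.0003
```

Request:
{"fn": "servo_tool", "kwargs": {"rows": [0,0,0,0,1,0,0,0,0,1,0,0,0,0,1,0,0,0,0,1,0,0,0,0,1,0,0,0,0,1,0,0,0,0,1,0,0,0,0,1,0,0,0,0,1,0,0,0,0,1]}}

```text
time_s: 5.4
tool_pos: [0.4756, 0.2459, 0.0885]
tool_rot: [63.4, 89.8, 55.7]
force: [-0.3, 1.2, 6.7]
grip_width: 0.0008
```

```bash
python3 - <<'E'
from h import *
import pickle
p=read_camera("scene");cv2.imwrite("pics/s4.png",cv2.convertScaleAbs(cv2.resize(p["frame"][70:200,240:400],(738,600)),alpha=1.8))
p0=pickle.load(open("scene.pkl","rb"))
o=get_obs();print(o["time_s"],o["tool_pos"],o["force"])
ax=np.array([.13,.9915])
for q in(p0,p):
    W=world(q);a=(W[...,:2]-[.448,.046])@ax;b=(W[...,:2]-[.448,.046])@[.9915,-.13]
    for d in cut_out("clamp_jaw",q) if q is p else []: print(d["score"],d["extent"])
    m=(W[...,2]>.022)&(W[...,2]<.045)&(a>.015)&(a<.09)&(b>.01)&(b<.035)
    print(m.sum(),np.percentile(a[m],[2,20,50,80,98]).round(4))
E
```

```text
5.45 [0.47564009 0.24584872 0.08851227] [-0.69322946  1.44804093  5.23807861]
92 [0.0161 0.0284 0.0359 0.043  0.0472]
0.93 [311.8, 155.8, 26.0, 36.8]
88 [0.0388 0.0536 0.0607 0.0682 0.0726]
```

View pics/s4.png

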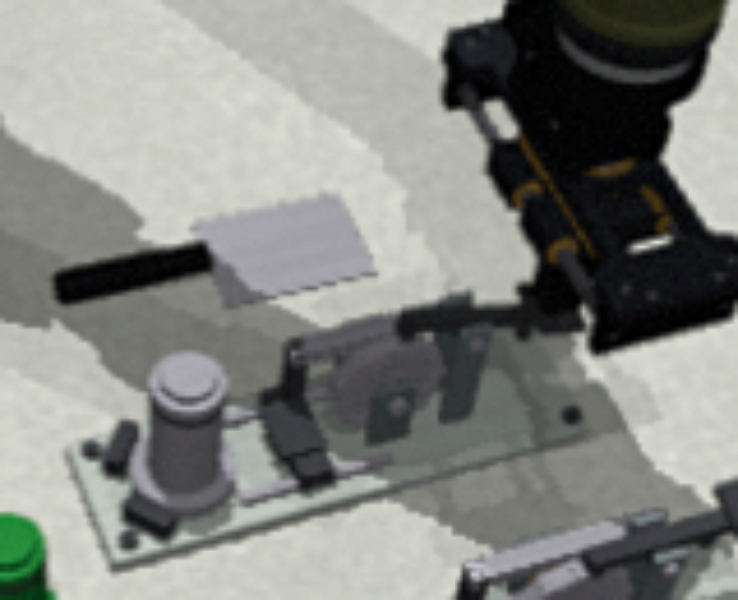

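The jaw has moved about 25 mm, which is fully backed off. I'll lift off and move above the cell with the gripper open.

Request:
{"fn": "servo_tool", "kwargs": {"rows": [0,0,20,0,1,0,0,50,0,1,0,0,75,0,0.5,-3,-20,75,0,0,-7,-50,75,0,0,-12,-90,75,0,0,-17,-130,75,0,0,-23,-165,75,0,0,-27,-200,75,0,0,-27,-200,75,0,0]}}

```text
time_s: 6.33
tool_pos: [0.4472, 0.0369, 0.1621]
tool_rot: [-96.5, 89.9, -104.8]
force: [0.0, 0.2, 0.3]
grip_width: 0.0458
```

Request:
{"fn": "servo_tool", "kwargs": {"rows": [0,0,0,0,0,0,0,0,0,0,0,0,0,0,0]}}

```text
time_s: 6.58
tool_pos: [0.4481, 0.0456, 0.1622]
tool_rot: [48.7, 90.0, 41.1]
force: [0.2, 0.6, 0.2]
grip_width: 0.066
```

```bash
python3 - <<'E'
from h import *
from scipy.spatial.transform import Rotation as R
o=get_obs();M=R.from_euler("xyz",o["tool_rot"],degrees=True).as_matrix()
p=read_camera("wrist");T=np.eye(4);T[:3,:3]=M;T[:3,3]=o["tool_pos"];T=T@np.array(p["tool_from_camera"])
print(o["time_s"],o["tool_pos"],o["force"],o["grip_width"],"heading",np.degrees(np.arctan2(M[1,2],M[0,2])),M[:,0].round(3))
W=world(p,T);x,y,z=W[...,0],W[...,1],W[...,2]
for lo,hi in((.086,.102),(.05,.08),(.012,.026)):
    m=(z>lo)&(z<hi)&(x>.40)&(x<.50)&(y>.0)&(y<.085)
    if m.sum()>5: print(lo,m.sum(),W[m].min(0).round(4),W[m].max(0).round(4),cv2.minEnclosingCircle(W[m][:,:2].astype(np.float32)))
cv2.imwrite("pics/w5.png",cv2.convertScaleAbs(p["frame"],alpha=1.2))
p=read_camera("scene");W=world(p);x,y,z=W[...,0],W[...,1],W[...,2]
cv2.imwrite("pics/s5.png",cv2.convertScaleAbs(cv2.resize(p["frame"][70:200,220:380],(738,600)),alpha=1.8))
E
```

```text
6.5833 [0.44811107 0.04563891 0.1621609 ] [0.22885244 0.60359238 0.15231698] 0.06597826589615212 heading -7.592308789633265 [ 0.  0. -1.]
0.086 2117 [0.4292 0.0281 0.0862] [0.4667 0.065  0.0968] ((0.4479564428329468, 0.0462629459798336), 0.019006911665201187)
0.05 244 [0.4314 0.0494 0.05  ] [0.4665 0.0653 0.0799] ((0.44895586371421814, 0.05225691199302673), 0.01783658005297184)
0.012 1794 [4.08e-01 2.00e-04 1.20e-02] [0.4807 0.0849 0.026 ] ((0.44637420773506165, 0.04418228194117546), 0.05294586345553398)
```

View pics/w5.png

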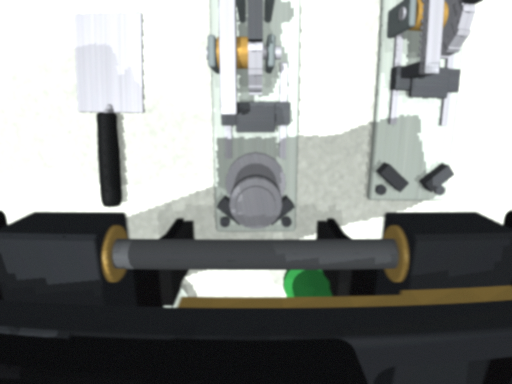

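View pics/s5.png

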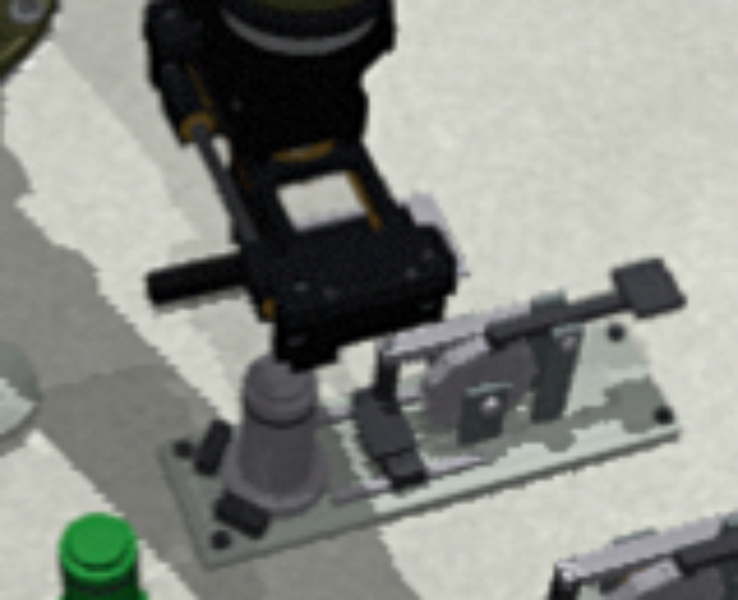

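The wrist camera gives the cell axis at (0.448, 0.046), which matches the TCP to within 1 mm, and the jaw has stayed open. I'll descend and grip.

Request:
{"fn": "servo_tool", "kwargs": {"rows": [0,0,0,0,0,0,0,-10,0,0,0,0,-30,0,0,0,0,-50,0,0,0,0,-70,0,0,0,0,-85,0,0,0,0,-95,0,0,0,0,-100,0,0,0,0,-100,0,0,0,0,-100,0,0]}}

```text
time_s: 7.52
tool_pos: [0.4484, 0.0444, 0.0624]
tool_rot: [-4.4, 90.0, -12.1]
force: [0.2, -0.6, 0.0]
grip_width: 0.0872
```

Request:
{"fn": "servo_tool", "kwargs": {"rows": [0,0,0,0,0.5,0,0,0,0,0.6,0,0,0,0,0.7,0,0,0,0,0.8,0,0,0,0,0.9,0,0,0,0,0.9,0,0,0,0,0.9,0,0,0,0,0.9,0,0,0,0,0.9,0,0,0,0,0.9], "force": 25}}

```text
time_s: 8.35
tool_pos: [0.4482, 0.0442, 0.0622]
tool_rot: [-4.6, 90.0, -12.3]
force: [1.1, 0.3, -0.5]
grip_width: 0.0369
```

Request:
{"fn": "servo_tool", "kwargs": {"rows": [0,0,3,0,0.9,0,0,10,0,0.9,0,0,20,0,0.9,0,0,35,0,0.9,0,0,55,0,0.9,0,0,75,0,0.9,0,0,95,0,0.9,0,0,110,0,0.9,0,0,120,0,0.9,0,0,120,0,0.9]}}

```text
time_s: 9.18
tool_pos: [0.4494, 0.0444, 0.1849]
tool_rot: [26.5, 89.7, 18.8]
force: [1.4, -0.4, -2.4]
grip_width: 0.0365
```

```bash
python3 - <<'E'
from h import *
o=get_obs();print(o["time_s"],o["tool_pos"],o["force"],o["grip_width"],o["qpos"])
p=read_camera("scene");cv2.imwrite("pics/s6.png",cv2.convertScaleAbs(cv2.resize(p["frame"][40:200,200:380],(675,600)),alpha=1.8))
E
```

```text
9.1833 [0.44941866 0.04444396 0.18492838] [ 1.43060539 -0.4446214  -2.40725512] 0.03649334711508892 [-34.78024763  -5.57056399  24.56704673 114.67723794   2.41765832
  70.14595902 -18.84611277]
```

View pics/s6.png

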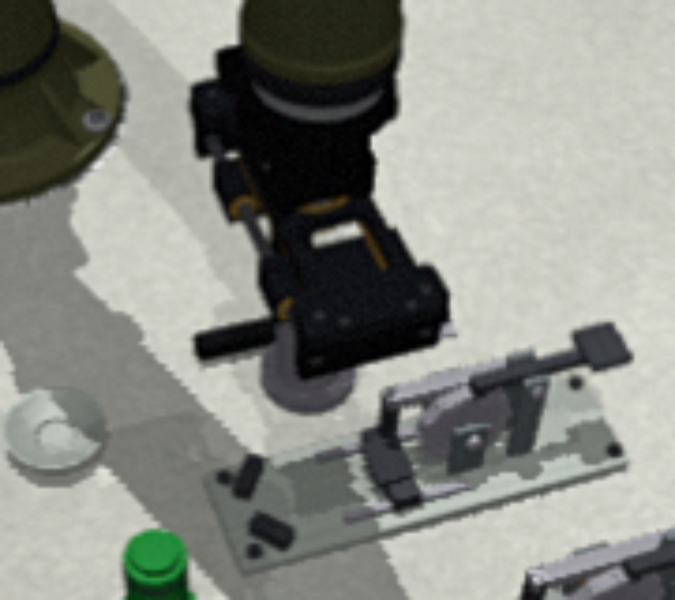

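The cell is held upright (load 2.4 N, width 37 mm) and the jaw is still open. I'll carry it to the pan.

Request:
{"fn": "servo_tool", "kwargs": {"rows": [1,-6,0,0,0.9,3,-18,0,0,0.9,5,-36,0,0,0.9,8,-60,0,0,0.9,12,-86,0,0,0.9,16,-112,0,0,0.9,20,-138,0,0,0.9,23,-164,0,0,0.9,27,-190,0,0,0.9,31,-216,0,0,0.9]}}

```text
time_s: 10.07
tool_pos: [0.4779, -0.1734, 0.1809]
tool_rot: [-168.4, 89.9, -176.1]
force: [-0.6, -0.0, -2.8]
grip_width: 0.0367
```

Request:
{"fn": "servo_tool", "kwargs": {"rows": [4,-26,0,0,0.9,7,-52,0,0,0.9,11,-78,0,0,0.9,14,-102,0,0,0.9,17,-122,0,0,0.9,19,-136,0,0,0.9,20,-144,0,0,0.9,21,-147,0,0,0.9,21,-147,0,0,0.9,21,-147,0,0,0.9]}}

```text
time_s: 10.9
tool_pos: [0.4999, -0.3177, 0.1816]
tool_rot: [141.7, 89.9, 134.0]
force: [0.2, 0.1, -2.3]
grip_width: 0.037
```

```bash
python3 - <<'E'
from h import *
o=get_obs();print(o["time_s"],o["tool_pos"],o["tool_rot"],o["force"],o["grip_width"],o["qpos"])
p=read_camera("scene");W=world(p);x,y,z=W[...,0],W[...,1],W[...,2]
for d in cut_out("cell",p): print(d["score"],d["extent"],np.nanmedian(W[d["pixels"]],0).round(3),np.nanpercentile(W[d["pixels"]][:,2],[2,98]).round(3))
m=(z>.12)&(z<.15)&(np.hypot(x-.5,y+.319)<.045);P=W[m]
if len(P):print(m.sum(),P.min(0),P.max(0))
cv2.imwrite("pics/s7.png",cv2.convertScaleAbs(cv2.resize(p["frame"][120:320,50:290],(720,600)),alpha=1.8))
E
```

```text
10.9 [ 0.49987739 -0.31768118  0.18160179] [141.6896012   89.91474387 134.02176743] [ 0.24948625  0.09236107 -2.27168417] 0.037024846993513966 [ -8.36751497  16.46892409  45.6615114   97.01173429 -12.3393701
  71.80146064  32.35189795]
0.86 [245.5, 245.0, 25.8, 38.0] [ 0.609 -0.116  0.053] [0.006 0.088]
0.69 [240.8, 200.2, 23.7, 35.3] [ 0.503 -0.077  0.049] [0.008 0.088]
0.41 [133.4, 224.2, 15.8, 27.1] [ 0.51  -0.294  0.14 ] [0.133 0.244]
118 [ 0.48422787 -0.3331263   0.12879724] [ 0.52862722 -0.28725548  0.14942715]
```

View pics/s7.png

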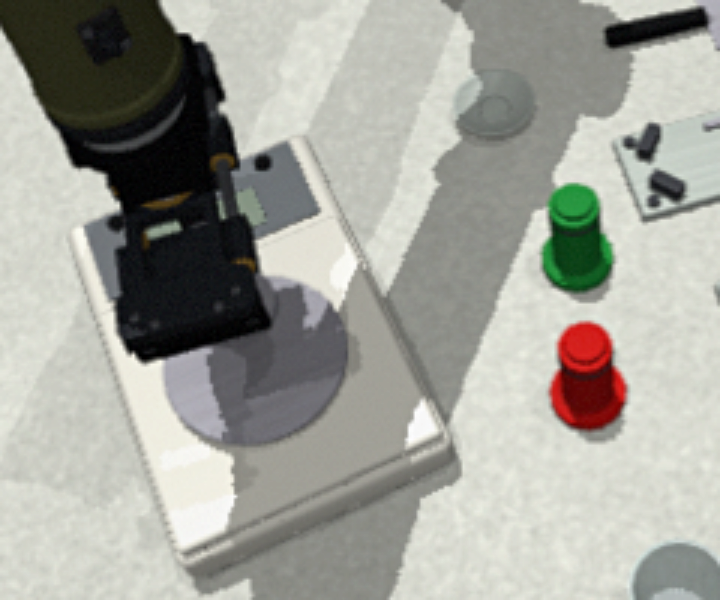

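The cell's underside is at TCP minus 52 mm, so contact should come at about TCP z 0.122. I'll descend in stages and watch the force.

Request:
{"fn": "servo_tool", "kwargs": {"rows": [0,0,-8,0,0.9,0,0,-20,0,0.9,0,0,-32,0,0.9,0,0,-42,0,0.9,0,0,-49,0,0.9,0,0,-53,0,0.9,0,0,-54,0,0.9,0,0,-54,0,0.9,0,0,-54,0,0.9]}}

```text
time_s: 11.75
tool_pos: [0.5003, -0.3191, 0.1286]
tool_rot: [-27.2, 90.0, -34.9]
force: [-0.3, -0.4, -2.8]
grip_width: 0.0368
```

Request:
{"fn": "servo_tool", "kwargs": {"rows": [0,0,-1,0,0.9,0,0,-2,0,0.9,0,0,-3,0,0.9,0,0,-3,0,0.9,0,0,-3,0,0.9]}}

```text
time_s: 12.17
tool_pos: [0.5, -0.3187, 0.1252]
tool_rot: [5.7, 90.0, -2.1]
force: [-0.5, 0.1, -2.9]
grip_width: 0.0369
```

Request:
{"fn": "servo_tool", "kwargs": {"rows": [0,0,-0.5,0,0.9,0,0,-1,0,0.9,0,0,-1.5,0,0.9,0,0,-2,0,0.9,0,0,-2,0,0.9,0,0,-2,0,0.9]}}

```text
time_s: 12.67
tool_pos: [0.5, -0.3188, 0.1232]
tool_rot: [-59.6, 90.0, -67.3]
force: [-0.1, -0.3, -2.0]
grip_width: 0.0367
```

Request:
{"fn": "servo_tool", "kwargs": {"rows": [0,0,-0.5,0,0.9,0,0,-1,0,0.9,0,0,-1,0,0.9,0,0,-1,0,0.9]}}

```text
time_s: 13.0
tool_pos: [0.5001, -0.3188, 0.1223]
tool_rot: [-21.0, 90.0, -28.7]
force: [0.5, -1.0, -2.1]
grip_width: 0.0364
```

Request:
{"fn": "servo_tool", "kwargs": {"rows": [0,0,-0.5,0,0.9,0,0,-1,0,0.9,0,0,-1,0,0.9,0,0,-1,0,0.9]}}

```text
time_s: 13.33
tool_pos: [0.5002, -0.3188, 0.1222]
tool_rot: [41.9, 90.0, 34.2]
force: [-1.4, 1.6, 4.5]
grip_width: 0.0366
```

The wrist force has flipped to +4.5 N, so the cell is resting on the pan. I'll release and back off straight up.

Request:
{"fn": "servo_tool", "kwargs": {"rows": [0,0,0.5,0,0.5,0,0,0.5,0,0.3,0,0,0.5,0,0.1,0,0,0.5,0,0,0,0,0.5,0,0,0,0,0.5,0,0,0,0,0.5,0,0,0,0,0.5,0,0]}}

```text
time_s: 14.0
tool_pos: [0.5, -0.3187, 0.1217]
tool_rot: [-74.4, 90.0, -82.1]
force: [0.2, 0.2, 0.0]
grip_width: 0.0816
```

Request:
{"fn": "servo_tool", "kwargs": {"rows": [0,0,5,0,0,0,0,20,0,0,0,0,40,0,0,0,0,70,0,0,0,0,100,0,0,0,30,120,0,0,0,60,120,0,0,0,90,120,0,0,0,110,120,0,0,0,110,120,0,0]}}

```text
time_s: 14.83
tool_pos: [0.5011, -0.2032, 0.2421]
tool_rot: [80.7, 89.8, 73.4]
force: [0.6, -0.8, -0.4]
grip_width: 0.0872
```

```bash
python3 - <<'E'
from h import *
o=get_obs();print(o["time_s"],o["tool_pos"],o["force"],o["grip_width"],np.abs(o["joint_velocities"]).max())
ax=np.array([.13,.9915])
for n in("scene","top"):
    p=read_camera(n);W=world(p);x,y,z=W[...,0],W[...,1],W[...,2]
    m=(z>.145)&(z<.16)&(np.hypot(x-.5,y+.319)<.05);P=W[m];print(n,m.sum())
    if len(P)>3:print(P.min(0).round(3),P.max(0).round(3),cv2.minEnclosingCircle(P[:,:2].astype(np.float32)))
    a=(W[...,:2]-[.448,.046])@ax;b=(W[...,:2]-[.448,.046])@[.9915,-.13]
    m=(z>.022)&(z<.045)&(a>.015)&(a<.09)&(b>.01)&(b<.035)
    if m.sum():print("jaw",np.percentile(a[m],[2,50,98]).round(4))
    cv2.imwrite(f"pics/{n}8.png",cv2.convertScaleAbs(cv2.resize(p["frame"][90:300,50:370] if n=="scene" else p["frame"][130:300,140:420],(800,500)),alpha=1.8))
E
```

```text
14.8333 [ 0.50113619 -0.20315888  0.24208721] [ 0.60829686 -0.81355222 -0.36981883] 0.08721492614954159 3.8528640668328777
scene 274
[ 0.482 -0.334  0.145] [ 0.52  -0.298  0.16 ] ((0.5009059906005859, -0.3158165216445923), 0.019512133672833443)
jaw [0.0473 0.0613 0.0725]
top 0
jaw [0.0487 0.0629 0.0735]
```

View pics/scene8.png

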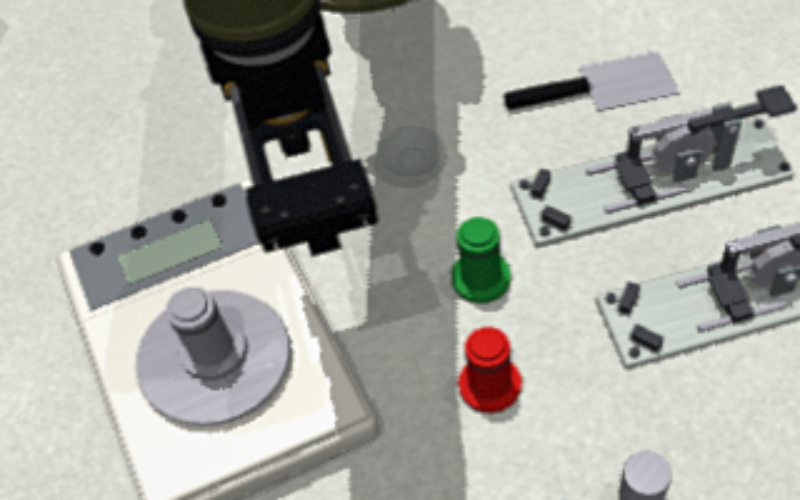

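View pics/top8.png

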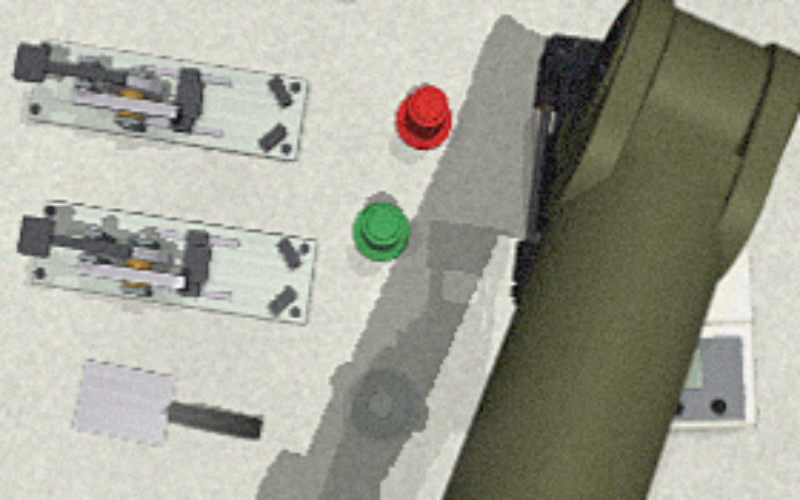

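The cell stands upright in the middle of the pan, at scene crop (205,345). The jaw is still open and the gripper is clear of everything. I'll let the arm settle, then hand in.

Request:
{"fn": "servo_tool", "kwargs": {"rows": [0,0,0,0,0,0,0,0,0,0,0,0,0,0,0,0,0,0,0,0]}}

```text
time_s: 15.27
tool_pos: [0.4998, -0.2099, 0.2417]
tool_rot: [-101.5, 90.0, -109.4]
force: [-0.1, -0.4, -0.1]
grip_width: 0.0872
```

```bash
python3 -c "
from cell import *
print(get_obs()['force']);print(sign_off())"
```

```text
[-0.05784102 -0.42383158 -0.11080186]
the job is handed in; nothing more can be done
None
```

The sample cell is standing in the middle of the balance's pan, and I handed the job in at about 15.3 s of the 50 s allowed. `sign_off` reported no verdict.

- **Release:** I pressed the tail of the nearer clamp's pawl down about 12 to 13 mm, at 5 to 7 N, and held it for about 3 s. The jaw backed off about 25 mm.
- **Transfer:** I gripped the cell across its upper half, lifted it straight up, carried it over and lowered it. The wrist force read about 4.5 N upward at contact. Then I opened the gripper and backed away.

**Last checks:**
- The scene camera puts the cell's axis at (0.501, -0.316), about 3 mm from the measured pan centre (0.501, -0.319).
- Its top is at about 0.155 m, as expected for a cell standing on the pan, and it looks upright in the picture.
- Both cameras show the jaw still open.
- The wrist force was near zero before hand-in, with nothing touching the gripper.
- The arm hid the pan from the top camera, so the cell's final position rests on the scene camera alone.

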